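# Slide the board carrier onto the preheater

## Robot

A 6-joint arm with a two-finger parallel gripper is mounted at the origin on a cart in front of the work surface, level with it; the furniture and walls round the work are solid. World frame = base frame: x ahead of the robot, y to its left, z up, the work surface at z = 0. Lengths are in m, angles in rad, forces in N, time in s.
With the tool pointing down it reaches from about 0.3 to 0.775 m from the base axis. Payload 14.6 kg.
Tool frame: the origin (TCP) lies at the very end of the fingers, on their centre line; the grasp point (between the pads) lies 19 mm behind it; z points along the fingers, y is the direction in which the jaws open and shut (so a half turn about z gives the same grasp; the last joint's range is limited). The gripper opens to 94 mm and grips with 3 to 60 N. Pads are 16 mm wide; open, the fingers measure 119 mm over their backs; the gripper's body (75 mm by 177 mm) begins 78 mm behind the grasp point.
Start: joints at [-1.373, 0.3, 1.521, -0, 1.321, -0.067], TCP at [0.144, -0.531, 0.205] pointing down, gripper open.
Joint ranges: [-3.03, 3.03], [-0.79, 2.21], [0.23, 2.52], [-1.04, 4.18], [0, 3.07], [-2.55, 2.55]. Speed limits (rad/s): [2.22, 2.22, 2.57, 3.14, 3.14, 3.14].

## Interface

Orientations are given as a 3x3 rotation matrix whose columns are the frame's x, y, z axes.
In Python, from plant import r gives the robot as it stands.
- The arm moves only by the tool carry_out, never from a script. Its argument "deltas" is a list of rows, each a list of 7 numbers: the closure, from 0 (fully open) to 1 (shut), then the shift along the tool's x, y, z in mm, then the turn, a rotation vector about the tool's x, y, z in degrees. In form: [[fingers, tx, ty, tz, wx, wy, wz], ...]. A call has 1 to 8 rows; each row shifts and turns the commanded pose from where the row before left it, along the tool's axes as they then stand; what a row does not reach is not made up. A row lasts 1/12 s, in which the tool goes at most 41.7 mm and 7.16 degrees, less where a joint would pass 70% of its speed; a pose out of reach is approached as far as the arm can. A call is refused whole if a number of a shift passes 41.7 or a number of a turn 7.16, either way. A call with a gripper value outside its range is refused whole. The fingers move at their own pace and stop on an object; the grip force is fixed at half the most. Time passes only in rows, so rows that do not move let the fingers close. It gives the time, the measured TCP pose, the force and the opening at its end, in the units of the state.
- r.get_state(): the state, without advancing time (a new reading comes with each control period).
- r.capture(name): name is "side" or "top" or "wrist"; returns the picture (480x640x3 uint8, red, green, blue); there is no depth.
- r.calibration(name): a dict with "fovy" (degrees; the focal length in pixels is half the picture's height over the tangent of half this angle, whatever the lens; pixels are square), "cx", "cy" (the principal point, pixels), "rvec" (rotation vector, rad) and "tvec" (3), from world to camera coordinates, as OpenCV has them. Camera axes: x right, y down, z forward; pixel columns grow to the right and rows downward; lengths in m; the calibration is good to about 2 mm. A picture is of the moment at which its call begins: read the wrist's pose just before it. calibration takes no time and is no camera call; for the wrist camera it gives the pose at the moment of the call.
- r.sign_off(): hands the job in, once; it reports no verdict.
Trained networks look in the newest picture that a camera, given by its name, has taken for a name from the list of things; names that differ only in an ending like _2 or _b are one class to them, and where a whole thing is asked for, a point or a joint stands for the part that bears it (a point fixed in the world has none). Each returns a list of dicts, best first, with "p" (0 to 1); they miss things now and then, are a little off and sometimes report something else, mostly with a low value. They report only what shows in the picture. A call takes as long as a camera call. They do not tell look-alikes from the thing itself.
- r.regions_of(camera, query): "pixels" (480x640 bool, what is visible of it) and "location" ([column, row] in pixels, amid what is visible of it).
The state is a dict: "t": time; "joint_pos": joint angles; "joint_vel": joint speeds; "joint_torque": joint torques, N m; "tool_pos": TCP position; "eef_rot": TCP orientation; "force": force on the tool from outside, world axes, zero at the start; "moment": the same for the moment, N m; "width": opening from 0.0 (shut) to 1.0 (fully open).
Only numpy, scipy, OpenCV 4.12 (cv2) and the standard library are available. Lean on these libraries where they do the work, as an engineer would, in place of code of your own. Each camera call takes 0.05 s, during which the arm holds its last target.

## Task

Take the red-handled side cutters off the black preheater plate and put them flat in the yellow tray. Then slide the board carrier from the aluminium side table across onto the preheater, until it sits centred in the white frame and square with it. Keep the carrier flat on the surfaces, do not lift or tilt it, because the heatsink only lies loose on the board and must stay on its chip.

Things in the scene. Friction and masses are not known exactly. Their poses are not given: they have to be found in the camera images.
- cutters: Side cutters with red handles, 40 x 125 x 12 mm, lying flat on the preheater. Origin: centre of the underside; x across (40 mm), y along the length (handles towards +y, steel jaws towards -y), z up. About 40 mm wide at the origin: grasp there across x.
- tray: Yellow open tray, fixed, outside 120 (x) x 180 (y) x 22 mm high, walls and floor 4 mm. Origin: centre of the underside; x and y along its sides. It stands on the right; between it and the side table and preheater a tall hot-air stand is fixed (over x 0.52 to 0.75, y -0.24 to -0.06 m from the robot's base): carry things past in front of it, on the robot's side (x under 0.43).
- preheater: Preheater (off), fixed, red base with a black flat top plate, 200 (x) x 170 (y) x 25 mm high. A thin printed white frame on its top, 178 (x) x 126 (y) mm, has the same centre. Origin: centre of the underside, z up. It stands on either side of the side table, touching it along a 200 mm edge, tops flush, axes parallel.
- side_table: Aluminium side table, fixed, 200 (x) x 170 (y) x 25 mm high, flush with the preheater top and touching it. Origin: centre of the underside.
- frame_centre (a point): Centre of the white frame, on the preheater's top surface (25 mm above the worktop); axes as the preheater. The carrier's origin belongs here, its x along the frame's x.
- carrier: Board carrier, about 0.35 kg: grey plate 150 (x) x 100 (y) mm with a green board clamped on it, gliding on two round runners along y. Origin: centre of the underside of the runners (on the surface it stands on). Plate top 9 mm, board top 11 mm above the origin. The orange grip bar stands at its near (-x) end.
- grip (a point): Point in the orange grip bar, 57 mm towards -x from the carrier's centre and 34 mm above its underside. The bar is 30 mm along the carrier's x, 12 mm along y (pinch it across y), its top 42 mm above the underside; the plate is 25 mm below this point. Axes as the carrier.
- chip (a point): Centre of the top of the black 34 x 34 mm chip on the board, 10 mm towards +x from the carrier's centre, 13 mm above the underside.
- sink: Finned aluminium heatsink, 40 x 40 x 12 mm, lying loose on the chip. Origin: centre of the underside.
Mind the look-alikes: they are no part of the job. Leave any blue look-alike of the sink alone.

How it is judged:
On the way:
1. the side cutters lie flat in the yellow tray, released, before the carrier has left the side table (x of cutters in the frame of tray between -0.05 and 0.05 m and y of cutters in the frame of tray between -0.07 and 0.07 m and z of cutters in the frame of tray below 0.014 m and linear speed of cutters below 0.03 m/s and angle between cutters's own z axis and vertical below 0.15 rad and contact force between the fingers and cutters below 0.1 N and horizontal distance between carrier and frame_centre above 0.1 m), for 0.2 s.
At the end, for the whole second after the job is handed in: Cutters flat in the tray (middle within 50 mm across, 70 mm along of its centre); carrier flat and at rest, its centre within 10 mm of the frame's centre along each axis of the frame, square with it within 0.1 rad; heatsink on its chip, within 16 mm of the chip's centre (x of cutters in the frame of tray between -0.05 and 0.05 m and y of cutters in the frame of tray between -0.07 and 0.07 m and z of cutters in the frame of tray below 0.014 m and linear speed of cutters below 0.03 m/s and angle between cutters's own z axis and vertical below 0.15 rad and x of carrier in the frame of frame_centre between -0.01 and 0.01 m and y of carrier in the frame of frame_centre between -0.01 and 0.01 m and angle between the x axis of carrier and the x axis of frame_centre, either way round below 0.1 rad and z of carrier in the frame of frame_centre below 0.003 m and angle between carrier's own z axis and vertical below 0.03 rad and linear speed of carrier below 0.01 m/s and distance between sink and chip below 0.016 m); the robot touches nothing.
It fails at once if the carrier is lifted more than 8 mm off the surface (height (world z) of carrier above 0.033 m).
It fails at once if the carrier is tilted by more than 0.12 rad (angle between carrier's own z axis and vertical above 0.12 rad).
It fails at once if the heatsink comes off its chip (more than 20 mm from the chip's centre) (distance between sink and chip above 0.02 m).
It also fails if it takes over 64 s, if anything falls off the work surface, if the arm or the gripper's body presses on something with over 40 N, if the wrist force passes 120 N, or if a joint passes its speed limit or range.

## Working session

There is one attempt and no reset: what is moved stays moved. The work goes in short steps, Python scripts to look and compute and a tool call to move; the robot and the scene stay as the last step left them, time stands still between calls to the robot, and variables do not carry over. Pictures are saved under pics/ and viewed, and the job is handed in when it is done.

Besides the shell and the picture viewer there is one more tool, called after ">>>" as a command line: name --pt "numbers of a row" for each row, then --argument value for the rest. carry_out: Moves the arm, as the interface text tells. Its arguments: {"type":"object","properties":{"deltas":{"type":"array","items":{"type":"array","items":{"type":"number"}}}},"required":["deltas"]}

```bash
ls; mkdir -p pics
python3 - <<'E'
from plant import r
import cv2
s=r.get_state();print(s['t'],s['tool_pos'],s['eef_rot'],s['width'],s['joint_pos'])
for n in ['side','top']:
    im=r.capture(n);cv2.imwrite(f'pics/{n}0.png',im[:,:,::-1])
    print(n,r.calibration(n))
E
```

```text
pics
0.0 [ 0.1438922  -0.53058316  0.20490132] [[ 9.65138446e-01  2.61739807e-01 -2.31476149e-04]
 [ 2.61739902e-01 -9.65137819e-01  1.10187571e-03]
 [ 6.49983512e-05 -1.12404916e-03 -9.99999366e-01]] 0.9973763580103495 [-1.37259005e+00  3.00465458e-01  1.52155296e+00 -1.02928952e-05
  1.32070012e+00 -6.66157237e-02]
side {'fovy': 49.256625119693574, 'cx': 322.8173014245694, 'cy': 238.16855646369208, 'rvec': array([ 0.13604922, -2.77076783,  1.35986088]), 'tvec': array([0.59744652, 0.06283612, 1.11649436])}
top {'fovy': 47.35370585186382, 'cx': 317.08425760994135, 'cy': 240.2180198656278, 'rvec': array([ 2.19252541, -2.15070552,  0.09695444]), 'tvec': array([0.03081272, 0.56947083, 1.23940032])}
```

View pics/top0.png

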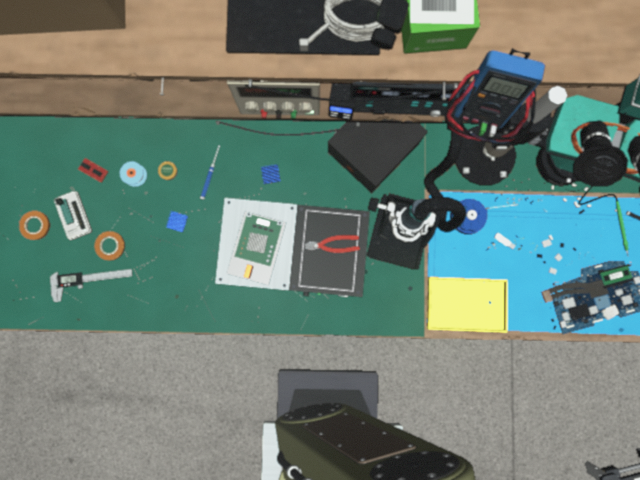

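View pics/side0.png

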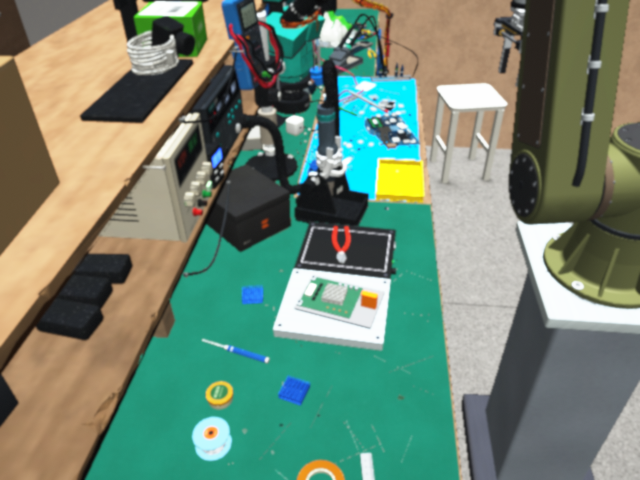

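The top view has image-up ≈ +x and image-left ≈ +y. The cutters are at (332,244) on the black preheater (330,250), and the carrier is at (258,245) on the white table. The tray is at (467,304) and the stand at (405,230). The blue sinks at (270,174) and (177,221) are look-alikes. Next I'll measure.

```bash
cat > h.py <<'E'
from plant import r
import numpy as np, cv2
def cal(n):
    c=r.calibration(n);f=240/np.tan(np.radians(c['fovy']/2))
    K=np.array([[f,0,c['cx']],[0,f,c['cy']],[0,0,1.]])
    return K,np.array(c['rvec'],float),np.array(c['tvec'],float)
def up(C,px,z):
    K,rv,t=C;R=cv2.Rodrigues(rv)[0]
    px=np.atleast_2d(np.array(px,float))
    d=(np.linalg.inv(K)@np.c_[px,np.ones(len(px))].T).T@R
    o=-R.T@t
    return (o+d*((z-o[2])/d[:,2])[:,None])[:,:2]
def proj(C,P):
    K,rv,t=C
    return cv2.projectPoints(np.atleast_2d(np.array(P,float)),rv,t,K,None)[0][:,0]
E
python3 - <<'E'
from h import *
Z={'cutters':.031,'tray':.022,'preheater':.025,'side_table':.025,'carrier':.034,'sink':.05}
for n in ['top','side']:
    im=r.capture(n);C=cal(n)
    for q,z in Z.items():
        for d in r.regions_of(n,q)[:3]:
            m=d['pixels'].astype(np.uint8)
            (c,wh,a)=cv2.minAreaRect(cv2.findNonZero(m))
            b=cv2.boxPoints((c,wh,a))
            print(n,q,round(d['p'],2),np.round(d['location']),m.sum(),'w',up(C,d['location'],z)[0].round(4),up(C,[c],z)[0].round(4),'box',up(C,b,z).round(3).tolist())
    if n=='top':
        cr=im[180:350,200:530]; cv2.imwrite('pics/crop0.png',cv2.resize(cr[:,:,::-1],None,fx=2.4,fy=2.4,interpolation=cv2.INTER_CUBIC))
print(r.get_state()['t'])
E
```

```text
top cutters 0.62 [333. 250.] 401 w [0.546  0.0047] [0.5615 0.0049] box [[0.541, 0.064], [0.58, 0.065], [0.582, -0.055], [0.543, -0.055]]
top tray 0.86 [469. 304.] 4177 w [ 0.4277 -0.3086] [ 0.428  -0.3059] box [[0.37, -0.212], [0.49, -0.216], [0.487, -0.4], [0.367, -0.395]]
top preheater 0.93 [329. 253.] 6000 w [0.5402 0.0144] [0.5417 0.0126] box [[0.445, 0.107], [0.653, 0.093], [0.64, -0.083], [0.433, -0.066]]
top preheater 0.48 [257. 252.] 2566 w [0.5389 0.1808] [0.5489 0.1814] box [[0.489, 0.25], [0.637, 0.213], [0.61, 0.112], [0.462, 0.15]]
top side_table 0.91 [236. 232.] 3517 w [0.5852 0.2308] [0.5582 0.181 ] box [[0.466, 0.274], [0.666, 0.261], [0.652, 0.087], [0.452, 0.103]]
top carrier 0.83 [261. 252.] 2470 w [0.5382 0.1695] [0.548  0.1807] box [[0.488, 0.247], [0.634, 0.211], [0.608, 0.114], [0.463, 0.151]]
top sink 0.81 [254. 244.] 322 w [0.5562 0.184 ] [0.5582 0.1772] box [[0.542, 0.201], [0.583, 0.194], [0.574, 0.153], [0.534, 0.161]]
top sink 0.62 [176. 221.] 248 w [0.6042 0.3638] [0.6031 0.3622] box [[0.591, 0.384], [0.626, 0.375], [0.615, 0.34], [0.58, 0.35]]
top sink 
[... 658 characters left out ...]
061], [0.445, 0.108]]
side side_table 0.98 [324. 321.] 4530 w [0.574  0.2323] [0.5649 0.2013] box [[0.664, 0.286], [0.683, 0.091], [0.453, 0.105], [0.466, 0.294]]
side carrier 0.75 [347. 305.] 2615 w [0.5345 0.1975] [0.5504 0.1873] box [[0.632, 0.22], [0.628, 0.11], [0.466, 0.153], [0.482, 0.256]]
side sink 0.9 [334. 294.] 425 w [0.5605 0.1865] [0.5611 0.1868] box [[0.585, 0.208], [0.583, 0.156], [0.536, 0.165], [0.54, 0.216]]
side sink 0.89 [293. 393.] 582 w [0.6051 0.4126] [0.6045 0.4079] box [[0.628, 0.422], [0.622, 0.379], [0.58, 0.393], [0.588, 0.435]]
side sink 0.59 [254. 295.] 332 w [0.7106 0.2031] [0.7136 0.2034] box [[0.737, 0.183], [0.699, 0.18], [0.691, 0.223], [0.728, 0.226]]
0.8
```

View pics/crop0.png

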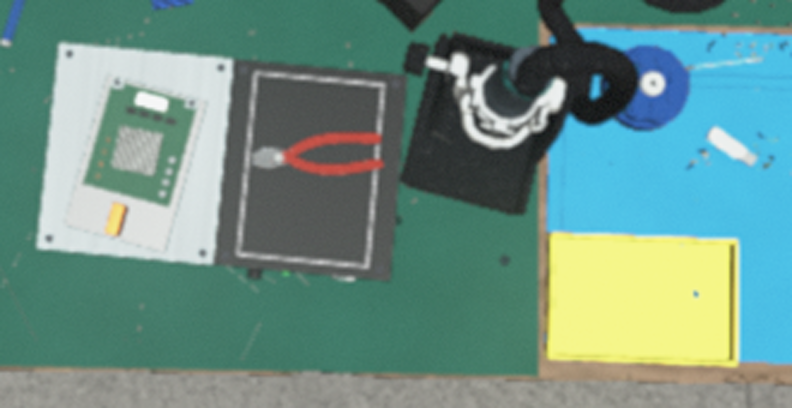

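```bash
cat >> h.py <<'E'
def psi(R): return np.degrees(np.arctan2(R[1,0],R[0,0]))
def plan(wps,start=None,step=40,astep=7,res=1.0):
    """wps: [x,y,z,psi_deg] list (m); prints rounded rows [tx,ty,tz,0,0,wz]"""
    if start is None:
        s=r.get_state();p=np.array(s['tool_pos'])*1000;a=psi(s['eef_rot'])
    else: p=np.array(start[:3])*1000.;a=start[3]
    out=[]
    for w in wps:
        t=np.array(w[:3])*1000.;ta=w[3]
        n=int(np.ceil(max(np.linalg.norm(t-p)/step,abs(ta-a)/astep,1)))
        for k in range(n):
            d=(t-p)/(n-k);da=(ta-a)/(n-k)
            c,sn=np.cos(np.radians(a)),np.sin(np.radians(a))
            v=np.array([c*d[0]+sn*d[1],sn*d[0]-c*d[1],-d[2]])
            v=np.round(v/res)*res;wz=np.round(-da*2)/2
            p=p+[c*v[0]+sn*v[1],sn*v[0]-c*v[1],-v[2]];a-=wz
            out.append([*v,wz])
        out.append('--')
    for o in out: print(o if o=='--' else '[F,%g,%g,%g,0,0,%g]'%tuple(o))
    print('end',p.round(1),round(a,2))
def st():
    s=r.get_state();print('t',s['t'],'pos',np.round(s['tool_pos'],4),'psi',round(psi(s['eef_rot']),2),'z',np.round(s['eef_rot'][:,2],4),'F',np.round(s['force'],1),'w',s['width'])
E
python3 - <<'E'
from h import *
C=cal('top')
q=np.array([[255,72],[385,83],[369,267],[238,253]])/2.4+[200,180]
w=up(C,q,.025);print(w.round(3),w.mean(0))
plan([[.38,-.23,.22,60],[.40,-.03,.25,90],[.50,.005,.25,90]])
E
```

```text
[[ 0.639  0.068]
 [ 0.631 -0.058]
 [ 0.453 -0.045]
 [ 0.464  0.081]] [0.54662936 0.01170803]
[F,31,-23,-1,0,0,-4.5]
[F,32,-20,-2,0,0,-4.5]
[F,34,-18,-1,0,0,-4.5]
[F,35,-15,-2,0,0,-4.5]
[F,36,-12,-1,0,0,-4.5]
[F,37,-9,-2,0,0,-4.5]
[F,38,-7,-1,0,0,-4.5]
[F,38,-4,-2,0,0,-4.5]
[F,38,-0,-1,0,0,-4.5]
[F,39,2,-2,0,0,-4.5]
--
[F,30,-14,-5,0,0,-5]
[F,32,-11,-5,0,0,-5]
[F,32,-8,-5,0,0,-5]
[F,33,-5,-5,0,0,-5]
[F,33,-2,-5,0,0,-5]
[F,34,0,-5,0,0,-5]
--
[F,12,34,0,0,0,0]
[F,11,33,0,0,0,0]
[F,12,34,0,0,0,0]
--
end [500.4   5.4 250.4] 90.18
```

>>> carry_out --pt "0 31 -23 -1 0 0 -4.5" --pt "0 32 -20 -2 0 0 -4.5" --pt "0 34 -18 -1 0 0 -4.5" --pt "0 35 -15 -2 0 0 -4.5" --pt "0 36 -12 -1 0 0 -4.5" --pt "0 37 -9 -2 0 0 -4.5" --pt "0 38 -7 -1 0 0 -4.5" --pt "0 38 -4 -2 0 0 -4.5"

```text
t: 1.47
tool_pos: [0.3331, -0.2884, 0.2176]
eef_rot: [[0.624, 0.781, 0.0], [0.781, -0.624, -0.0], [-0.0, 0.0, -1.0]]
force: [0.9, -0.8, -0.8]
width: 1.002
```

>>> carry_out --pt "0 38 0 -1 0 0 -4.5" --pt "0 39 2 -2 0 0 -4.5" --pt "0 30 -14 -5 0 0 -5" --pt "0 32 -11 -5 0 0 -5" --pt "0 32 -8 -5 0 0 -5" --pt "0 33 -5 -5 0 0 -5" --pt "0 33 -2 -5 0 0 -5" --pt "0 34 0 -5 0 0 -5"

```text
t: 2.13
tool_pos: [0.3994, -0.0284, 0.2509]
eef_rot: [[-0.007, 1.0, 0.001], [1.0, 0.007, -0.0], [-0.0, 0.001, -1.0]]
force: [0.2, -0.5, 0.2]
width: 1.002
```

>>> carry_out --pt "0 12 34 0 0 0 0" --pt "0 11 33 0 0 0 0" --pt "0 12 34 0 0 0 0" --pt "0 0 0 0 0 0 0" --pt "0 0 0 0 0 0 0"

```text
t: 2.55
tool_pos: [0.5009, 0.0058, 0.2494]
eef_rot: [[-0.004, 1.0, -0.002], [1.0, 0.004, 0.0], [0.0, -0.002, -1.0]]
force: [-0.3, 0.1, -0.2]
width: 0.998
```

Run:
```python
from h import *
st()
C=cal('wrist');im=r.capture('wrist');cv2.imwrite('pics/w1.png',im[:,:,::-1])
np.savez('w1.npz',K=C[0],rv=C[1],t=C[2])
for d in r.regions_of('wrist','cutters')[:3]:
    m=d['pixels'].astype(np.uint8);(c,wh,a)=cv2.minAreaRect(cv2.findNonZero(m));b=cv2.boxPoints((c,wh,a))
    print(d['p'],d['location'],up(C,[c],.031),up(C,b,.031).round(4).tolist())
```

```text
t 2.55 pos [0.5009 0.0058 0.2494] psi 90.24 z [-2.1e-03  1.0e-04 -1.0e+00] F [-0.3  0.1 -0.2] w 0.998082027012366
0.89 [366.4, 211.8] [[0.56106012 0.00916041]] [[0.5397, 0.0695], [0.5776, 0.0697], [0.5841, -0.0558], [0.5433, -0.0561]]
```

View pics/w1.png

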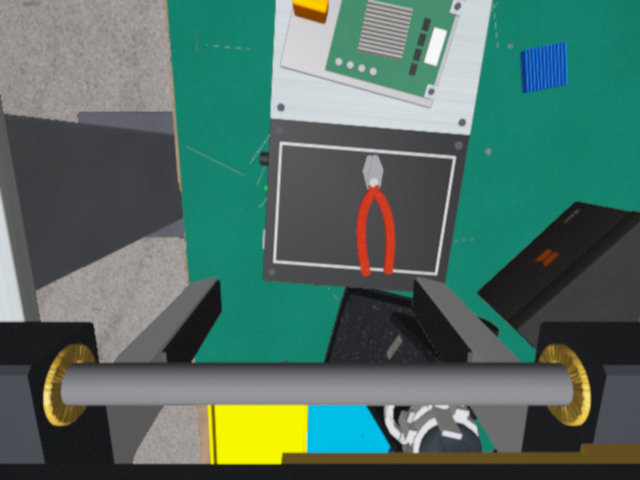

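Run:
```python
from h import *
plan([[.561,.007,.20,92],[.561,.007,.045,92],[.561,.007,.027,92]],res=.5)
```

```text
[F,1,30.5,25,0,0,-1]
[F,0,30.5,25.5,0,0,-1]
--
[F,0,0,38.5,0,0,0]
[F,0,0,39,0,0,0]
[F,0,0,38.5,0,0,0]
[F,0,0,39,0,0,0]
--
[F,0,0,18,0,0,0]
--
end [560.8   6.8  26.9] 92.17
```

>>> carry_out --pt "0 1 30.5 25 0 0 -1" --pt "0 0 30.5 25.5 0 0 -1" --pt "0 0 0 38.5 0 0 0" --pt "0 0 0 39 0 0 0" --pt "0 0 0 38.5 0 0 0" --pt "0 0 0 25 0 0 0" --pt "0 0 0 14 0 0 0" --pt "0 0 0 0 0 0 0"

```text
t: 3.32
tool_pos: [0.5593, 0.0065, 0.0428]
eef_rot: [[-0.037, 0.999, -0.004], [0.999, 0.037, 0.0], [0.0, -0.004, -1.0]]
force: [-0.3, -0.3, -0.1]
width: 0.998
```

>>> carry_out --pt "0 0 0 8 0 0 0" --pt "0 0 0 6 0 0 0" --pt "0 0 0 3.5 0 0 0" --pt "0 0 0 0 0 0 0" --pt "0 0 0 0 0 0 0"

```text
t: 3.73
tool_pos: [0.5616, 0.007, 0.028]
eef_rot: [[-0.038, 0.999, 0.001], [0.999, 0.038, -0.0], [-0.0, 0.001, -1.0]]
force: [-0.0, -0.1, 0.1]
width: 1.001
```

>>> carry_out --pt "1 0 0 0 0 0 0" --pt "1 0 0 0 0 0 0" --pt "1 0 0 0 0 0 0" --pt "1 0 0 0 0 0 0" --pt "1 0 0 0 0 0 0" --pt "1 0 0 0 0 0 0" --pt "1 0 0 0 0 0 0" --pt "1 0 0 0 0 0 0"

```text
t: 4.4
tool_pos: [0.5614, 0.007, 0.0274]
eef_rot: [[-0.038, 0.999, -0.0], [0.999, 0.038, -0.0], [-0.0, -0.0, -1.0]]
force: [1.0, 0.0, -0.8]
width: 0.471
```

>>> carry_out --pt "1 0 0 -5 0 0 0" --pt "1 2 0 -15 0 0 0" --pt "1 8 0 -35 0 0 0" --pt "1 8 0 -40 0 0 0" --pt "1 0 -30 -25 0 0 0" --pt "1 0 -35 0 0 0 0" --pt "1 0 -35 0 0 0 0" --pt "1 0 0 0 0 0 0"

```text
t: 5.07
tool_pos: [0.4559, 0.0214, 0.1473]
eef_rot: [[-0.038, 0.999, -0.002], [0.999, 0.038, 0.0], [0.0, -0.002, -1.0]]
force: [-0.0, -0.1, -0.5]
width: 0.378
```

Run:
```python
from h import *
C=cal('top');st()
q=np.array([[550,233],[738,240],[736,365],[547,357]])/2.4+[200,180]
w=up(C,q,.022);print(w.round(3),w.mean(0))
im=r.capture('wrist');cv2.imwrite('pics/w2.png',im[:,:,::-1])
plan([[.39,-.03,.15,90],[.385,-.25,.15,88],[.428,-.305,.12,88],[.428,-.305,.04,88]])
```

```text
t 5.0667 pos [0.4559 0.0214 0.1473] psi 92.19 z [-0.0025  0.     -1.    ] F [-0.  -0.1 -0.5] w 0.37789997845345463
[[ 0.489 -0.218]
 [ 0.486 -0.399]
 [ 0.367 -0.395]
 [ 0.371 -0.215]] [ 0.42801725 -0.30680822]
[F,-16,-24,-1,0,0,0.5]
[F,-17,-23,-0,0,0,1]
[F,-16,-23,-1,0,0,0.5]
--
[F,-37,-1,0,0,0,0.5]
[F,-37,-1,0,0,0,0.5]
[F,-37,-0,0,0,0,0.5]
[F,-36,0,0,0,0,0]
[F,-37,0,0,0,0,0.5]
[F,-36,0,0,0,0,0]
--
[F,-27,23,15,0,0,0]
[F,-27,22,15,0,0,0]
--
[F,-0,0,27,0,0,0]
[F,-0,0,27,0,0,0]
[F,-0,0,26,0,0,0]
--
end [ 427.9 -304.9   40.1] 88.18
```

View pics/w2.png

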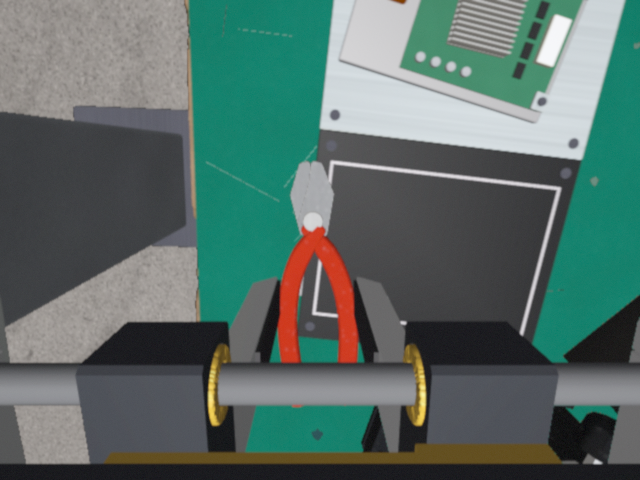

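The cutters are held level between the fingers at (315,290), with the jaws at (312,190). I'll carry them round in front of the stand.

>>> carry_out --pt "1 -16 -24 -1 0 0 0.5" --pt "1 -17 -23 0 0 0 1" --pt "1 -16 -23 -1 0 0 0.5" --pt "1 -37 -1 0 0 0 0.5" --pt "1 -37 -1 0 0 0 0.5" --pt "1 -37 0 0 0 0 0.5" --pt "1 -36 0 0 0 0 0" --pt "1 -37 0 0 0 0 0.5"

```text
t: 5.78
tool_pos: [0.3881, -0.2159, 0.1499]
eef_rot: [[0.032, 0.999, 0.001], [0.999, -0.032, -0.001], [-0.0, 0.001, -1.0]]
force: [0.4, 0.0, -0.8]
width: 0.379
```

>>> carry_out --pt "1 -36 0 0 0 0 0" --pt "1 -27 23 15 0 0 0" --pt "1 -27 22 15 0 0 0" --pt "1 0 0 27 0 0 0" --pt "1 0 0 27 0 0 0" --pt "1 0 0 26 0 0 0" --pt "1 0 0 0 0 0 0" --pt "1 0 0 0 0 0 0"

```text
t: 6.45
tool_pos: [0.43, -0.305, 0.0391]
eef_rot: [[0.032, 0.999, -0.001], [0.999, -0.032, 0.001], [0.001, -0.002, -1.0]]
force: [1.1, -0.0, 0.2]
width: 0.377
```

Run:
```python
from h import *
st()
im=r.capture('wrist');a=im
b=r.capture('top');b=cv2.resize(b[230:350,400:560],(640,480))
cv2.imwrite('pics/w3.png',cv2.resize(np.hstack([a,b])[:,:,::-1],(800,300)))
```

```text
t 6.45 pos [ 0.43   -0.305   0.0391] psi 88.17 z [-0.0015  0.0012 -1.    ] F [ 1.1 -0.   0.2] w 0.37713534115059916
```

View pics/w3.png

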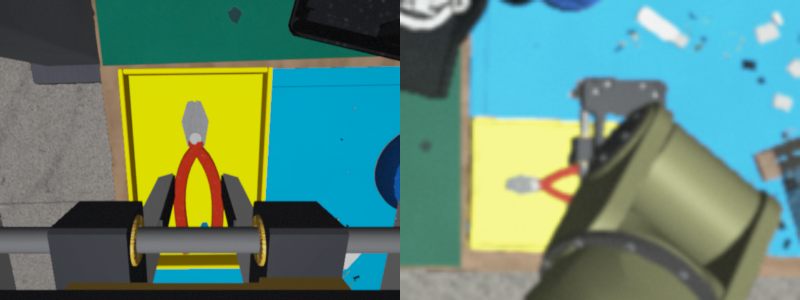

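The cutters are over the tray floor, inside the walls. Lowering.

>>> carry_out --pt "1 0 0 12 0 0 0" --pt "1 0 0 10 0 0 0" --pt "1 0 0 5 0 0 0" --pt "1 0 0 3 0 0 0" --pt "1 0 0 1.5 0 0 0" --pt "1 0 0 0 0 0 0" --pt "1 0 0 0 0 0 0"

```text
t: 7.13
tool_pos: [0.4298, -0.3048, 0.0091]
eef_rot: [[0.032, 0.999, -0.001], [0.999, -0.032, 0.0], [0.0, -0.001, -1.0]]
force: [-8.8, 5.9, 19.0]
width: 0.382
```

>>> carry_out --pt "0.4 0 0 -1 0 0 0" --pt "0.4 0 0 0 0 0 0" --pt "0.4 0 0 0 0 0 0" --pt "0.4 0 0 0 0 0 0" --pt "0.4 0 0 0 0 0 0"

```text
t: 7.55
tool_pos: [0.4299, -0.3049, 0.0088]
eef_rot: [[0.032, 0.999, -0.0], [0.999, -0.032, 0.0], [0.0, -0.0, -1.0]]
force: [-0.1, -0.5, -1.2]
width: 0.602
```

>>> carry_out --pt "0.4 0 0 -10 0 0 0" --pt "0.4 0 0 -25 0 0 0" --pt "0.4 0 0 -35 0 0 0" --pt "0.4 0 0 -40 0 0 0" --pt "0.4 0 0 -40 0 0 0" --pt "0.4 0 0 -20 0 0 0" --pt "0.4 0 0 0 0 0 0"

```text
t: 8.13
tool_pos: [0.4312, -0.306, 0.1847]
eef_rot: [[0.032, 0.999, 0.006], [0.999, -0.032, -0.005], [-0.005, 0.007, -1.0]]
force: [0.3, 0.5, 1.1]
width: 0.602
```

Run:
```python
from h import *
st();C=cal('wrist')
im=r.capture('wrist');cv2.imwrite('pics/w4.png',im[:,:,::-1])
for q in ['cutters','tray']:
  for d in r.regions_of('wrist',q)[:3]:
    m=d['pixels'].astype(np.uint8);(c,wh,a)=cv2.minAreaRect(cv2.findNonZero(m));b=cv2.boxPoints((c,wh,a))
    z=.01 if q=='cutters' else .022
    print(q,d['p'],d['location'],up(C,[c],z),up(C,b,z).round(4).tolist())
plan([[.385,-.25,.17,90],[.385,-.03,.2,130],[.47,.1,.25,166]])
```

```text
t 8.1333 pos [ 0.4312 -0.306   0.1847] psi 88.17 z [ 0.0064 -0.0053 -1.    ] F [0.3 0.5 1.1] w 0.601884277806093
cutters 0.81 [304.4, 222.7] [[ 0.43035861 -0.30288924]] [[0.4137, -0.2424], [0.451, -0.2436], [0.4485, -0.3687], [0.4079, -0.3674]]
tray 0.83 [310.5, 216.7] [[ 0.42855636 -0.30170273]] [[0.3714, -0.216], [0.4896, -0.2183], [0.4935, -0.3991], [0.3594, -0.3962]]
[F,27,-23,4,0,0,-1]
[F,27,-23,4,0,0,-1]
--
[F,37,0,-5,0,0,-6.5]
[F,36,4,-5,0,0,-6.5]
[F,36,8,-5,0,0,-6.5]
[F,34,13,-5,0,0,-7]
[F,33,16,-5,0,0,-6.5]
[F,30,20,-5,0,0,-7]
--
[F,7,25,-8,0,0,-6]
[F,5,26,-8,0,0,-6]
[F,2,26,-8,0,0,-6]
[F,-0,26,-9,0,0,-6]
[F,-3,25,-8,0,0,-6]
[F,-6,25,-9,0,0,-6]
--
end [469.5  99.8 250.4] 166.17
```

View pics/w4.png

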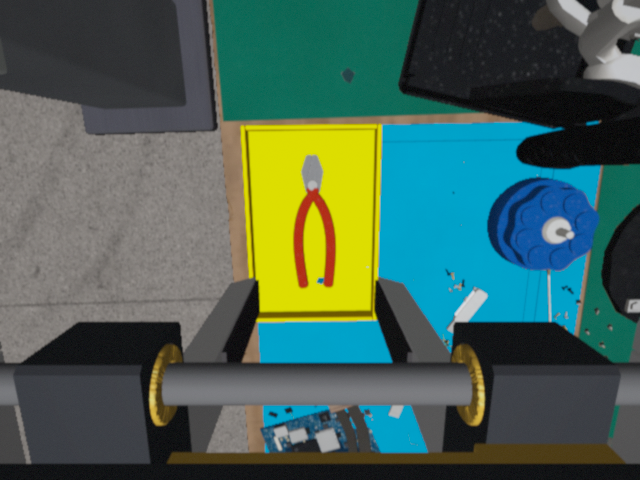

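Cutters at (313,225) lie flat in the tray, about 3 mm from its centre, and are released. Now to the carrier, with tool x pointing ahead so the camera can see the board.

Run:
```python
from h import *
plan([[.385,-.25,.19,74],[.385,-.03,.23,32],[.46,.17,.26,-14]])
```

```text
[F,18,-15,-4,0,0,4.5]
[F,16,-17,-4,0,0,5]
[F,15,-18,-4,0,0,4.5]
--
[F,30,-9,-6,0,0,6]
[F,29,-12,-6,0,0,6]
[F,28,-15,-6,0,0,6]
[F,26,-17,-5,0,0,6]
[F,24,-20,-6,0,0,6]
[F,22,-23,-5,0,0,6]
[F,20,-24,-6,0,0,6]
--
[F,24,-19,-4,0,0,6.5]
[F,22,-21,-4,0,0,6.5]
[F,20,-23,-4,0,0,6.5]
[F,17,-26,-4,0,0,6.5]
[F,14,-27,-5,0,0,6.5]
[F,10,-29,-4,0,0,7]
[F,7,-29,-5,0,0,6.5]
--
end [460.3 169.5 260.4] -13.83
```

>>> carry_out --pt "0.4 18 -15 -4 0 0 4.5" --pt "0.4 16 -17 -4 0 0 5" --pt "0.4 15 -18 -4 0 0 4.5" --pt "0.4 30 -9 -6 0 0 6" --pt "0.4 29 -12 -6 0 0 6" --pt "0.4 28 -15 -6 0 0 6" --pt "0.4 26 -17 -5 0 0 6" --pt "0.4 24 -20 -6 0 0 6"

```text
t: 8.95
tool_pos: [0.3841, -0.0922, 0.2189]
eef_rot: [[0.721, 0.693, -0.003], [0.693, -0.721, 0.001], [-0.001, -0.002, -1.0]]
force: [0.8, -0.5, 0.2]
width: 0.599
```

>>> carry_out --pt "0.4 22 -23 -5 0 0 6" --pt "0.4 20 -24 -6 0 0 6" --pt "0.4 24 -19 -4 0 0 6.5" --pt "0.4 22 -21 -4 0 0 6.5" --pt "0.4 20 -23 -4 0 0 6.5" --pt "0.4 17 -26 -4 0 0 6.5" --pt "0.4 14 -27 -5 0 0 6.5" --pt "0.4 10 -29 -4 0 0 7"

```text
t: 9.62
tool_pos: [0.4485, 0.1415, 0.2545]
eef_rot: [[0.992, -0.126, -0.002], [-0.126, -0.992, -0.001], [-0.002, 0.001, -1.0]]
force: [0.9, -0.2, 0.3]
width: 0.603
```

>>> carry_out --pt "0.4 7 -29 -5 0 0 6.5" --pt "0.4 0 0 0 0 0 0" --pt "0.4 0 0 0 0 0 0" --pt "0.4 0 0 0 0 0 0"

```text
t: 9.95
tool_pos: [0.4585, 0.1674, 0.2595]
eef_rot: [[0.973, -0.23, -0.002], [-0.23, -0.973, -0.001], [-0.002, 0.001, -1.0]]
force: [0.1, 0.1, -0.6]
width: 0.598
```

Run:
```python
from h import *
st();C=cal('wrist');np.savez('w5.npz',K=C[0],rv=C[1],t=C[2])
im=r.capture('wrist');cv2.imwrite('pics/w5.png',im[:,:,::-1])
for q,z in [('grip',.067),('carrier',.034),('sink',.05),('preheater',.025)]:
  for d in r.regions_of('wrist',q)[:3]:
    m=d['pixels'].astype(np.uint8);(c,wh,a)=cv2.minAreaRect(cv2.findNonZero(m));b=cv2.boxPoints((c,wh,a))
    print(q,d['p'],d['location'],m.sum(),up(C,[c],z),up(C,b,z).round(4).tolist())
# orange
h=cv2.cvtColor(im,cv2.COLOR_RGB2HSV)
m=cv2.inRange(h,(8,120,120),(26,255,255));n,l,s,c=cv2.connectedComponentsWithStats(m)
for i in range(1,n):
    if s[i,4]>60: print(s[i],c[i],up(C,c[i],.067))
```

```text
t 9.95 pos [0.4585 0.1674 0.2595] psi -13.31 z [-2.3e-03 -8.0e-04 -1.0e+00] F [ 0.1  0.1 -0.6] w 0.5976769143959999
grip 0.66 [285.4, 141.5] 13666 [[0.55039681 0.17818836]] [[0.6249, 0.2056], [0.6041, 0.1175], [0.4687, 0.1481], [0.4915, 0.2448]]
grip 0.42 [439.2, 92.7] 33622 [[0.53986246 0.0315273 ]] [[0.6406, 0.0955], [0.6088, -0.0543], [0.4261, -0.0407], [0.4617, 0.1288]]
carrier 0.81 [285.4, 142.9] 13571 [[0.55257509 0.1806714 ]] [[0.6336, 0.2105], [0.611, 0.1146], [0.4636, 0.1479], [0.4884, 0.2532]]
sink 0.94 [95.6, 117.9] 1600 [[0.60195672 0.35137657]] [[0.6237, 0.365], [0.6141, 0.3246], [0.5797, 0.3374], [0.5895, 0.3788]]
sink 0.73 [280.0, 123.1] 1882 [[0.55985608 0.17805827]] [[0.5836, 0.1944], [0.577, 0.1544], [0.5355, 0.1613], [0.5422, 0.2024]]
[  0   0  41  25 439] [22.39635535 13.46924829] [[0.69477318 0.36984741]]
[273 178  13  31 395] [279.         192.92911392] [[0.49534635 0.19395561]]
[  0 191  11  44 336] [  3.84821429 213.51488095] [[0.53723984 0.45781664]]
[169 346   9  17 112] [173.4375     354.29464286] [[0.35607074 0.34583721]]
[149 351  21  75 669] [157.16890882 391.70104634] [[0.31724004 0.37726486]]
[468 352  17  74 537] [477.66666667 390.97020484] [[0.23790947 0.03775011]]
```

View pics/w5.png

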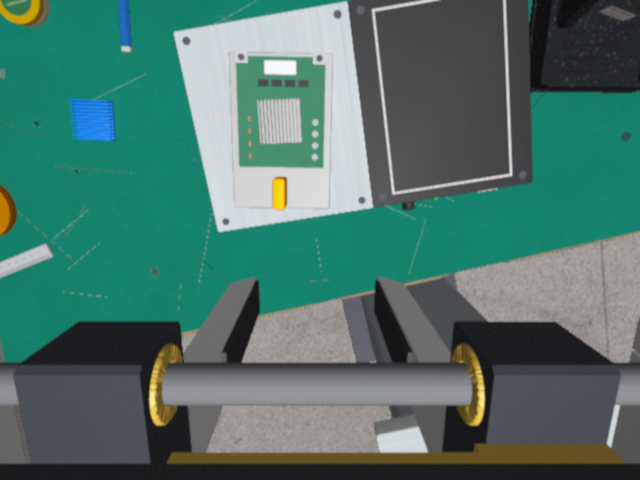

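Carrier plate corners are ≈ (232,53),(333,52),(330,208),(234,208), and the grip bar is at (279,193). The white frame's left side runs (373,10)-(393,193). The blue sink at (93,120) is ignored. Refining the corners now.

Run:
```python
from h import *
def L(f): a=np.load(f);return a['K'],a['rv'],a['t']
def fit(w,sx,sy):  # w order: -x+y? fits rectangle
    w=np.array(w)
    m=np.array([[sx,sy],[sx,-sy],[-sx,-sy],[-sx,sy]])/2
    A=m-m.mean(0);B=w-w.mean(0)
    U,S,V=np.linalg.svd(A.T@B);R=(U@V).T
    return w.mean(0).round(4),np.degrees(np.arctan2(R[1,0],R[0,0])).round(2),(np.linalg.norm(A@R.T-B,axis=1)*1000).round(1)
C5=L('w5.npz');C1=L('w1.npz');T=cal('top')
print('carrier w5',fit(up(C5,[[232,53],[333,52],[330,208],[234,208]],.034),.15,.1))
sub=lambda n,p:np.float32(p)
# frame in w1: image up=+y, right=+x
print('frame w1',fit(up(C1,[[456,157],[438,274],[274,261],[281,143]],.025),.178,.126))
q=np.array([[255,72],[385,83],[369,267],[238,253]])/2.4+[200,180]
print('frame top',fit(up(T,q,.025),.178,.126))
print('w5 frame corners',up(C5,[[393,193],[511,175]],.025))
im=cv2.imread('pics/w1.png');cv2.imwrite('pics/c1.png',cv2.resize(im[100:300,230:490],None,fx=3,fy=3,interpolation=cv2.INTER_CUBIC))
im=cv2.imread('pics/w5.png');cv2.imwrite('pics/c5.png',cv2.resize(im[0:240,180:550],None,fx=2.1,fy=2.1,interpolation=cv2.INTER_CUBIC))
```

```text
carrier w5 (array([0.5491, 0.1798]), np.float64(-14.17), array([2.7, 1.5, 1. , 1.2]))
frame w1 (array([0.5485, 0.0125]), np.float64(-4.25), array([0.8, 0.9, 1.2, 1. ]))
frame top (array([0.5466, 0.0117]), np.float64(-4.24), array([1. , 0.1, 0.3, 1.3]))
w5 frame corners [[ 0.46400422  0.08098775]
 [ 0.45406387 -0.04324879]]
```

View pics/c1.png

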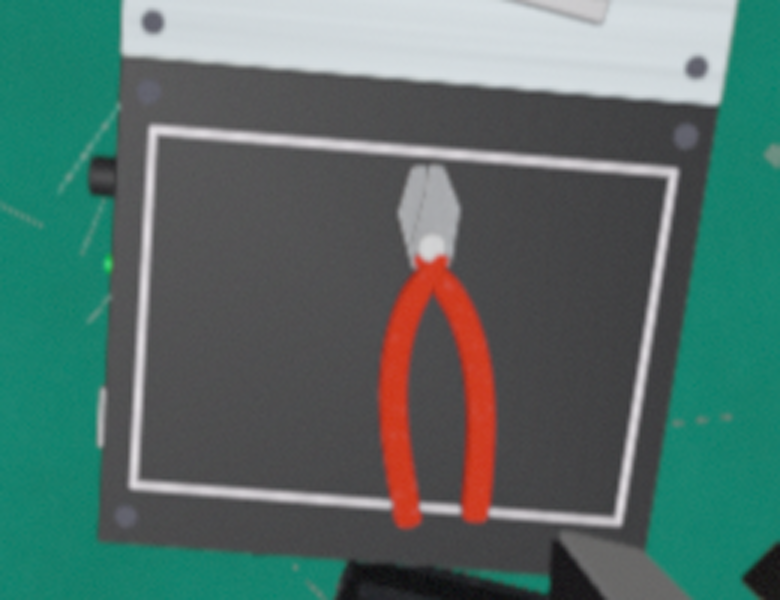

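View pics/c5.png

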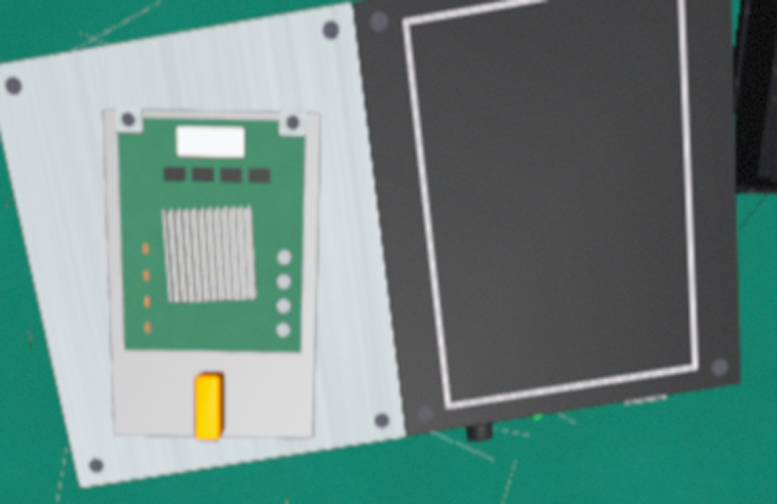

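Run:
```python
from h import *
s=r.get_state();C=cal('wrist');R=cv2.Rodrigues(C[1])[0]
print('cam in tool',np.array(s['eef_rot']).T@(-R.T@C[2]-s['tool_pos']))
T=cal('top');print(up(T,[[370,258],[417,268],[385,198]],.03))
a=np.radians(-14.2);g=np.array([.549,.180])+[-.061*np.cos(a),-.061*np.sin(a)];print(g)
plan([[*g,.12,-14.2],[*g,.041,-14.2]],res=.5)
```

```text
cam in tool [ 0.0691149   0.00144777 -0.17980208]
[[ 0.52972655 -0.08068382]
 [ 0.50882096 -0.18872089]
 [ 0.66994372 -0.11405712]]
[0.48986383 0.19496375]
[F,6,-8.5,35,0,0,0]
[F,6,-8.5,35,0,0,0]
[F,6,-8.5,35.5,0,0,0.5]
[F,5.5,-9,35,0,0,0]
--
[F,0,0,39.5,0,0,0]
[F,0,0,39.5,0,0,0]
--
end [489.9 195.2  41.2] -13.96
```

>>> carry_out --pt "0.4 6 -8.5 35 0 0 0" --pt "0.4 6 -8.5 35 0 0 0" --pt "0.4 6 -8.5 35.5 0 0 0.5" --pt "0.4 5.5 -9 30 0 0 0.2" --pt "0.4 0 0 5 0 0 0" --pt "0.4 0 0 10 0 0 0" --pt "0.4 0 0 10 0 0 0" --pt "0.4 0 0 0 0 0 0"

```text
t: 10.87
tool_pos: [0.4897, 0.1954, 0.0999]
eef_rot: [[0.97, -0.245, -0.0], [-0.245, -0.97, -0.0], [-0.0, 0.0, -1.0]]
force: [-0.0, 0.8, -0.7]
width: 0.599
```

Run:
```python
from h import *
st();C=cal('wrist')
im=r.capture('wrist');cv2.imwrite('pics/w6.png',im[:,:,::-1])
h=cv2.cvtColor(im,cv2.COLOR_RGB2HSV)
m=cv2.inRange(h,(8,120,120),(26,255,255));n,l,s,c=cv2.connectedComponentsWithStats(m)
for i in range(1,n):
    if s[i,4]>200: print(s[i],c[i],up(C,c[i],.067))
```

```text
t 10.8667 pos [0.4897 0.1954 0.0999] psi -14.15 z [-2.e-04 -1.e-04 -1.e+00] F [-0.   0.8 -0.7] w 0.5986723838681608
[ 303  232   20   59 1122] [312.80748663 261.18003565] [[0.49771745 0.19420852]]
[149 351  21  75 657] [157.15829528 391.69710807] [[0.43960413 0.30874519]]
[468 352  17  74 534] [477.71722846 391.02247191] [[0.39154712 0.11557145]]
```

View pics/w6.png

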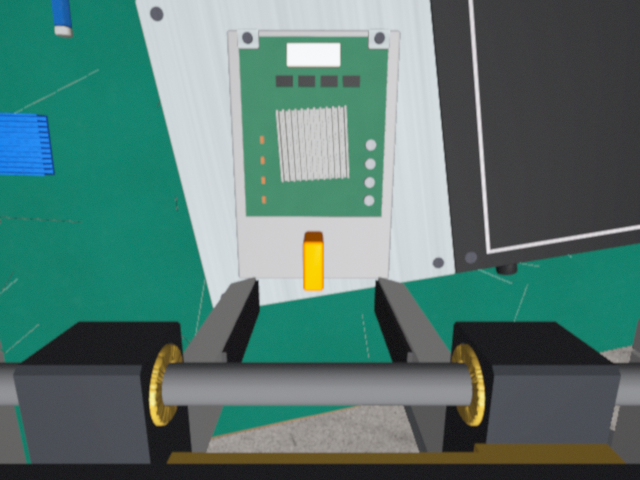

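Bar top at (313,262) is centred between the fingers at columns 255 and 380. Descending, with a 2 mm nudge ahead.

>>> carry_out --pt "0.4 2 0 15 0 0 0" --pt "0.4 0 0 20 0 0 0" --pt "0.4 0 0 15 0 0 0" --pt "0.4 0 0 7 0 0 0" --pt "0.4 0 0 2 0 0 0" --pt "0.4 0 0 0 0 0 0" --pt "0.4 0 0 0 0 0 0"

```text
t: 11.5
tool_pos: [0.4925, 0.1956, 0.0424]
eef_rot: [[0.97, -0.244, 0.002], [-0.244, -0.97, 0.001], [0.001, -0.001, -1.0]]
force: [-0.9, 0.1, -0.5]
width: 0.601
```

>>> carry_out --pt "0.65 0 0 0 0 0 0" --pt "0.75 0 0 0 0 0 0" --pt "0.8 0 0 0 0 0 0" --pt "0.83 0 0 0 0 0 0" --pt "0.86 0 0 0 0 0 0" --pt "0.9 0 0 0 0 0 0" --pt "1 0 0 0 0 0 0" --pt "1 0 0 0 0 0 0"

```text
t: 12.17
tool_pos: [0.4919, 0.1955, 0.0412]
eef_rot: [[0.97, -0.244, 0.0], [-0.244, -0.97, 0.0], [-0.0, -0.0, -1.0]]
force: [1.6, 0.3, 0.6]
width: 0.126
```

Run:
```python
from h import *
st();C=cal('wrist');np.savez('w7.npz',K=C[0],rv=C[1],t=C[2])
im=r.capture('wrist');cv2.imwrite('pics/w7.png',im[:,:,::-1])
cv2.imwrite('pics/t7.png',cv2.resize(r.capture('top')[190:310,200:390],(760,480),interpolation=cv2.INTER_CUBIC)[:,:,::-1])
```

```text
t 12.1667 pos [0.4919 0.1955 0.0412] psi -14.14 z [ 0.e+00  1.e-04 -1.e+00] F [1.6 0.3 0.6] w 0.12569490352602644
```

View pics/w7.png

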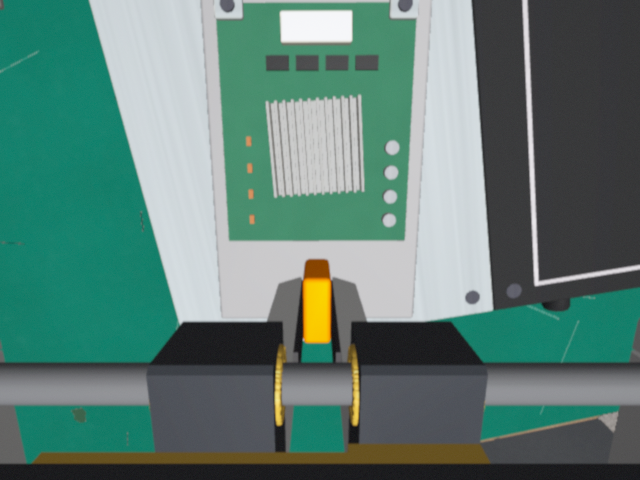

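View pics/t7.png

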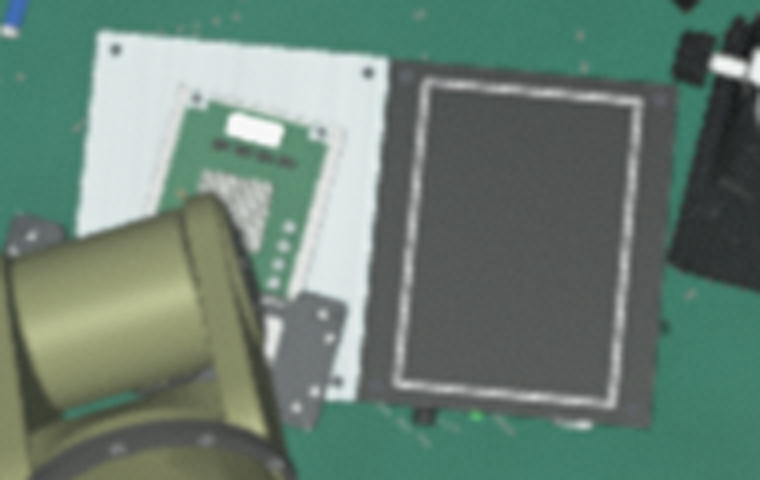

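Run:
```python
from h import *
a=np.load('w7.npz');C=(a['K'],a['rv'],a['t'])
t=np.array([.4919,.1955]);p=np.radians(-14.14)
X=np.array([np.cos(p),np.sin(p)]);Y=np.array([np.sin(p),-np.cos(p)])
for n,px,z in [('near L',(222,318),.034),('near R',(413,318),.034),('far L',(202,0),.034),('far R',(432,0),.034),('bar top near mid',(317,343),.067),('bar top far mid',(317,278),.067),('sink',(316,147),.05),('frameBL',(537,284),.025)]:
    w=up(C,px,z)[0];d=w-t;print(n,w.round(4),(d@X*1000).round(1),(d@Y*1000).round(1))
```

```text
near L [0.4888 0.2455] -15.2 -47.7
near R [0.4647 0.1493] -15.1 51.5
far L [0.6317 0.2096] 132.1 -47.9
far R [0.6076 0.1139] 132.1 50.9
bar top near mid [0.4799 0.1969] -12.0 1.6
bar top far mid [0.5087 0.1896] 17.7 1.6
sink [0.5603 0.1771] 70.8 1.1
frameBL [0.4633 0.0803] 0.4 118.7
```

Run:
```python
from h import *
plan([[.4917,.190,.0412,-13.7],[.4877,.0220,.0412,-4.25],[.4877,.0164,.0412,-4.25]],step=8.8,res=.5)
```

```text
[F,1,5.5,0,0,0,-0.5]
--
[F,2,8,0,0,0,-0.5]
[F,1.5,8,0,0,0,-0.5]
[F,1.5,8.5,0,0,0,-0.5]
[F,1.5,8.5,0,0,0,-0.5]
[F,1.5,8.5,0,0,0,-0.5]
[F,1.5,8.5,0,0,0,-0.5]
[F,1.5,8,0,0,0,-0.5]
[F,1.5,8.5,0,0,0,-0.5]
[F,1,8.5,0,0,0,-0.5]
[F,1,8.5,0,0,0,-0.5]
[F,1,8,0,0,0,-0.5]
[F,1,8.5,0,0,0,-0.5]
[F,1,8.5,0,0,0,-0.5]
[F,1,8,0,0,0,-0.5]
[F,1,8.5,0,0,0,-0.5]
[F,0.5,8,0,0,0,-0.5]
[F,0.5,8.5,0,0,0,-0.5]
[F,0.5,8.5,0,0,0,-0.5]
[F,0.5,8,0,0,0,-0]
[F,1,8.5,0,0,0,-0.5]
--
[F,0,5.5,0,0,0,0]
--
end [487.5  16.3  41.2] -4.14
```

>>> carry_out --pt "1 0.5 3 0 0 0 -0.3" --pt "1 0.5 3 0 0 0 -0.3" --pt "1 2 6 0 0 0 -0.4" --pt "1 1.5 8 0 0 0 -0.5" --pt "1 1.5 8.5 0 0 0 -0.5" --pt "1 1.5 8.5 0 0 0 -0.5" --pt "1 1.5 8.5 0 0 0 -0.5" --pt "1 1.5 6 0 0 0 -0.5"

```text
t: 12.93
tool_pos: [0.4908, 0.1416, 0.0412]
eef_rot: [[0.983, -0.184, -0.0], [-0.184, -0.983, -0.0], [-0.0, 0.0, -1.0]]
force: [0.1, 1.7, 0.2]
width: 0.129
```

Run:
```python
from h import *
st()
im=r.capture('wrist');cv2.imwrite('pics/w8.png',im[:,:,::-1])
```

```text
t 12.9333 pos [0.4908 0.1416 0.0412] psi -10.63 z [-2.e-04 -0.e+00 -1.e+00] F [0.1 1.7 0.2] w 0.1292966389397836
```

View pics/w8.png

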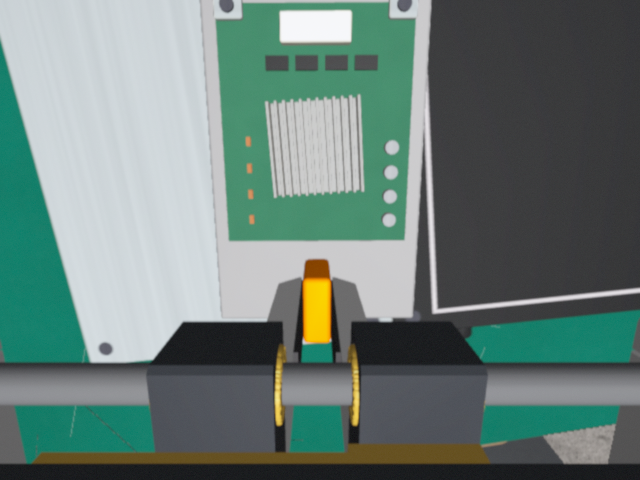

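The carrier moves rigidly with the gripper and the sink is still at (315,146) on the chip. Continuing.

Run:
```python
from h import *
plan([[.4877,.0264,.0412,-4.25],[.4877,.0164,.0412,-4.25]],step=8.8,res=.5)
```

```text
[F,1.5,8,0,0,0,-0.5]
[F,1,8,0,0,0,-0.5]
[F,1,8,0,0,0,-0.5]
[F,1,8,0,0,0,-0.5]
[F,1,8,0,0,0,-0.5]
[F,1,8,0,0,0,-0.5]
[F,1,8,0,0,0,-0.5]
[F,1,8.5,0,0,0,-0.5]
[F,0.5,8,0,0,0,-0.5]
[F,0.5,8.5,0,0,0,-0.5]
[F,0.5,8,0,0,0,-0.5]
[F,0.5,8.5,0,0,0,-0.5]
[F,0.5,8,0,0,0,-0]
[F,0.5,8.5,0,0,0,-0.5]
--
[F,0.5,5,0,0,0,0]
[F,0,5,0,0,0,0]
--
end [487.5  16.4  41.2] -4.12
```

>>> carry_out --pt "1 1 4 0 0 0 -0.3" --pt "1 1.5 8 0 0 0 -0.5" --pt "1 1 8 0 0 0 -0.5" --pt "1 1 8 0 0 0 -0.5" --pt "1 1 8 0 0 0 -0.5" --pt "1 1 8 0 0 0 -0.5" --pt "1 1 8 0 0 0 -0.5" --pt "1 1 8 0 0 0 -0.5"

```text
t: 13.65
tool_pos: [0.4899, 0.0814, 0.0412]
eef_rot: [[0.993, -0.118, -0.0], [-0.118, -0.993, 0.0], [-0.0, -0.0, -1.0]]
force: [-0.7, 2.4, 0.7]
width: 0.126
```

>>> carry_out --pt "1 1 8 0 0 0 -0.5" --pt "1 0.5 8 0 0 0 -0.5" --pt "1 0.5 8.5 0 0 0 -0.5" --pt "1 0.5 8 0 0 0 -0.5" --pt "1 0.5 8 0 0 0 -0.5" --pt "1 0.5 5 0 0 0 -0.5" --pt "1 0.5 3 0 0 0 0" --pt "1 0 0 0 0 0 0"

```text
t: 14.32
tool_pos: [0.4893, 0.0329, 0.0412]
eef_rot: [[0.998, -0.068, -0.0], [-0.068, -0.998, -0.0], [-0.0, 0.0, -1.0]]
force: [-0.5, -0.9, 0.9]
width: 0.126
```

Run:
```python
from h import *
st();C=cal('wrist');np.savez('w9.npz',K=C[0],rv=C[1],t=C[2])
im=r.capture('wrist');cv2.imwrite('pics/w9.png',im[:,:,::-1])
plan([[.4877,.0164,.0412,-4.25]],step=8.8,res=.5)
```

```text
t 14.3167 pos [0.4893 0.0329 0.0412] psi -3.88 z [-1.e-04 -3.e-04 -1.e+00] F [-0.5 -0.9  0.9] w 0.12643732415188702
[F,-0,8.5,0,0,0,0]
[F,-0.5,8.5,0,0,0,0.5]
--
end [487.7  16.2  41.2] -4.38
```

View pics/w9.png

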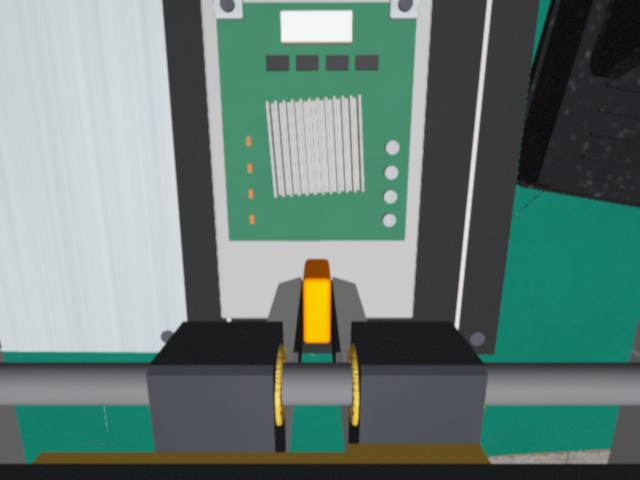

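>>> carry_out --pt "1 0 4 0 0 0 0.2" --pt "1 -0.5 6 0 0 0 0.2" --pt "1 -0.5 4 0 0 0 0" --pt "1 -0.5 2.5 0 0 0 0" --pt "1 0 0 0 0 0 0" --pt "1 0 0 0 0 0 0"

```text
t: 14.87
tool_pos: [0.4865, 0.0169, 0.0412]
eef_rot: [[0.997, -0.074, -0.0], [-0.074, -0.997, -0.0], [-0.0, 0.0, -1.0]]
force: [-0.9, -1.1, 1.1]
width: 0.126
```

Run:
```python
from h import *
st();C=cal('wrist');np.savez('w10.npz',K=C[0],rv=C[1],t=C[2])
im=r.capture('wrist');cv2.imwrite('pics/w10.png',im[:,:,::-1])
t=r.capture('top');cv2.imwrite('pics/t10.png',cv2.resize(t[190:310,200:390],(760,480),interpolation=cv2.INTER_CUBIC)[:,:,::-1])
```

```text
t 14.8667 pos [0.4865 0.0169 0.0412] psi -4.26 z [-2.e-04 -3.e-04 -1.e+00] F [-0.9 -1.1  1.1] w 0.1257128041272114
```

View pics/w10.png

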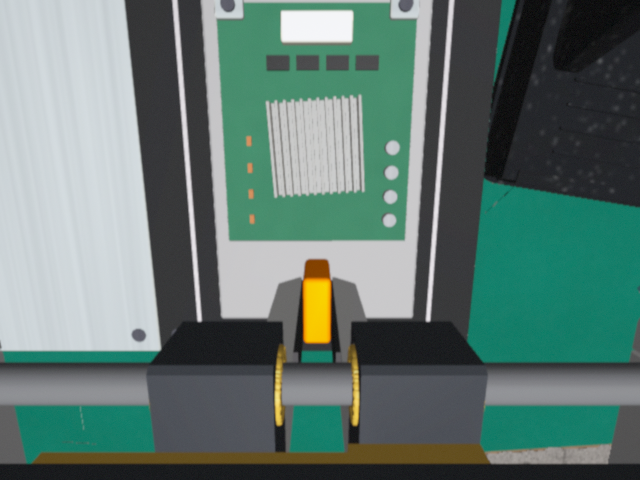

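View pics/t10.png

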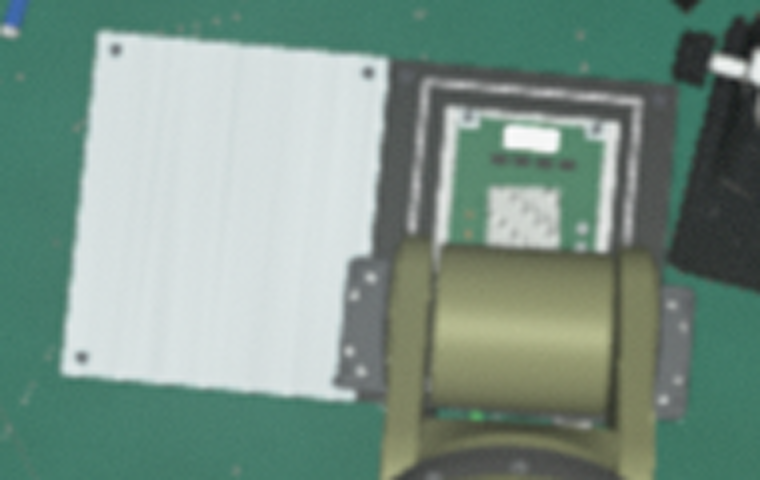

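Run:
```python
from h import *
T=cal('top');S=lambda p:np.array(p)/4+[200,190]
a=np.radians(-4.25);X=np.array([np.cos(a),np.sin(a)]);Y=np.array([-np.sin(a),np.cos(a)])
c=up(T,S([[447,108],[620,122]]),.034);f=up(T,S([[425,80],[640,101]]),.025)
m=c.mean(0)-f.mean(0);print('far edge gap x',m@X*1000,'(want -14) y',m@Y*1000,c,f)
d=np.load('w10.npz');C=(d['K'],d['rv'],d['t'])
for row,cl,cr,fl,fr in [(150,212,421,189,441),(290,220,414,198,430)]:
    cc=up(C,[[cl,row],[cr,row]],.034);ff=up(C,[[fl,row],[fr,row]],.025)
    print(np.linalg.norm(cc[0]-cc[1]),np.linalg.norm(ff[0]-ff[1]),(cc.mean(0)-ff.mean(0))@Y*1000)
```

```text
far edge gap x -15.470832720385808 (want -14) y -1.7701243053427538 [[ 0.62167759  0.05509425]
 [ 0.61543086 -0.0448274 ]] [[ 0.63909175  0.06837207]
 [ 0.62913563 -0.05686775]]
0.09771088532281118 0.12348458871434284 -0.7402397237856573
0.0989423760090838 0.12401813701337445 -1.5959018500166844
```

Off by about 1.5 mm on each axis, which is well inside 10 mm. Releasing.

>>> carry_out --pt "0.8 0 0 0 0 0 0" --pt "0.7 0 0 0 0 0 0" --pt "0.5 0 0 0 0 0 0" --pt "0.4 0 0 0 0 0 0" --pt "0.4 0 0 0 0 0 0" --pt "0.4 0 0 0 0 0 0"

```text
t: 15.47
tool_pos: [0.4866, 0.0173, 0.0412]
eef_rot: [[0.997, -0.074, -0.0], [-0.074, -0.997, 0.0], [-0.0, -0.0, -1.0]]
force: [-0.7, -0.6, -0.1]
width: 0.516
```

>>> carry_out --pt "0.4 0 0 -5 0 0 0" --pt "0.4 0 0 -15 0 0 0" --pt "0.4 0 0 -25 0 0 0" --pt "0.4 0 0 -35 0 0 0" --pt "0.4 0 0 -35 0 0 0" --pt "0.4 -20 0 -25 0 0 0" --pt "0.4 -30 0 0 0 0 0" --pt "0.4 -30 0 0 0 0 0"

```text
t: 16.13
tool_pos: [0.4063, 0.0232, 0.1826]
eef_rot: [[0.997, -0.074, 0.003], [-0.074, -0.997, -0.0], [0.003, -0.0, -1.0]]
force: [-0.9, 0.2, 0.0]
width: 0.599
```

>>> carry_out --pt "0.4 -15 0 -15 0 0 0" --pt "0.4 0 0 -30 0 0 0" --pt "0.4 0 0 -30 0 0 0" --pt "0.4 0 0 0 0 0 0" --pt "0.4 0 0 0 0 0 0"

```text
t: 16.55
tool_pos: [0.3922, 0.0243, 0.2575]
eef_rot: [[0.997, -0.074, 0.003], [-0.074, -0.997, -0.0], [0.003, -0.0, -1.0]]
force: [0.2, -0.6, -0.3]
width: 0.601
```

Run:
```python
from h import *
st();C=cal('wrist');np.savez('w11.npz',K=C[0],rv=C[1],t=C[2])
im=r.capture('wrist');cv2.imwrite('pics/w11.png',im[:,:,::-1])
t=r.capture('top');cv2.imwrite('pics/t11.png',cv2.resize(t[190:340,200:520],(800,375),interpolation=cv2.INTER_CUBIC)[:,:,::-1])
```

```text
t 16.55 pos [0.3922 0.0243 0.2575] psi -4.24 z [ 0.0031 -0.     -1.    ] F [ 0.2 -0.6 -0.3] w 0.600970338815197
```

View pics/w11.png

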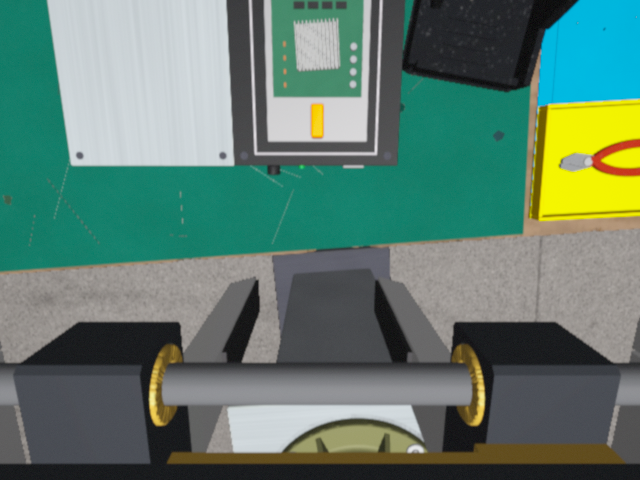

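View pics/t11.png

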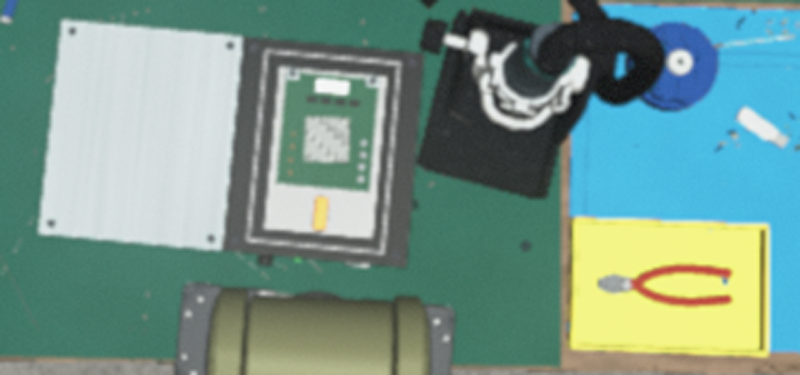

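The carrier sits inside the frame, its near edge at row 142 and the frame at row 154. The sink is on its chip and the cutters are in the tray. One numeric check.

Run:
```python
from h import *
T=cal('top');S=lambda p:np.array(p)/2.5+[200,190]
a=np.radians(-4.25);X=np.array([np.cos(a),np.sin(a)]);Y=np.array([-np.sin(a),np.cos(a)])
c=up(T,S([[279,66],[387,76],[375,240],[265,231]]),.034);f=up(T,S([[266,49],[401,63],[384,254],[246,240]]),.025)
m=c.mean(0)-f.mean(0);print('offset mm',m@X*1000,m@Y*1000)
e=c[0]-c[3]+c[1]-c[2];g=f[0]-f[3]+f[1]-f[2];print('yaw deg',np.degrees(np.arctan2(e[1],e[0])),np.degrees(np.arctan2(g[1],g[0])))
d=np.load('w11.npz');C=(d['K'],d['rv'],d['t'])
print('near gap mm',(up(C,[317,142],.034)-up(C,[317,154],.025))@X*1000,'want 14')
for q in ['sink']:
  for d in r.regions_of('top',q)[:3]: 
    m=cv2.minAreaRect(cv2.findNonZero(d['pixels'].astype(np.uint8)))[0]
    print(q,d['p'],d['location'],((up(T,[m],.048)[0]-c.mean(0))@np.c_[X,Y])*1000)
```

```text
offset mm -2.248922537694074 -2.096654918261904
yaw deg -3.5258085024518 -4.528043896405652
near gap mm [11.76436424] want 14
sink 0.8 [268.6, 172.7] [163.16808401 154.07755078]
sink 0.62 [176.9, 218.3] [ 34.4663004  355.36754855]
sink 0.58 [329.5, 245.3] [11.65865938  1.60774408]
```

The offset is about 2 mm on each axis, the yaw error about 1°, and the sink is at (11.7, 1.6) mm against the chip's (10, 0). All are within tolerance, so I'm handing in.

```bash
python3 -c "
from plant import r
print(r.sign_off(), r.get_state()['t'])"
```

```text
the job is handed in; nothing more can be done
the job is handed in; nothing more can be done
```

The side cutters lie flat in the yellow tray and the board carrier sits inside the white frame on the preheater. I handed the job in at about 17 s, and no verdict was reported. I moved the cutters first, past the stand on the robot's side. I then pinched the carrier by its grip bar and slid it across with the tool height constant, turning it about 10° on the way.

Last checks, all within the limits:
- **Cutters:** about 3 mm from the tray's centre and released; they still lay flat in the tray in the final pictures.
- **Carrier:** about 2 mm off the frame's centre on each axis and about 1° out of square. The pictures agree to 1–2 mm.
- **Heatsink:** about 2 mm from the chip's centre; it stayed put in every picture.
- **Robot:** clear of everything when I handed in.

The pressing force reached about 20 N when the cutters met the tray floor, under the 40 N limit. I saw no other notable contact force and no check failed.

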